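# Move the test gauge to the other fold-down hook and fold the emptied hook away

### The arm

A 7-joint arm with a two-finger parallel gripper is mounted at the origin on the work surface. World frame = base frame: x ahead of the robot, y to its left, z up, the work surface at z = 0. Lengths are in m, angles in rad, forces in N, time in s.
With the tool pointing down it reaches from about 0.35 to 0.9 m from the base axis. Payload 8.1 kg.
Tool frame: the origin (TCP) lies midway between the tips of the shut fingers; the grasp point (between the pads) lies arm.grip_point_offset behind it (arm.grip_point_offset is the distance from the TCP to the grasp point, in m); y points along the fingers, z is the direction in which the jaws open and shut, and the axes are right-handed (so a half turn about y gives the same grasp; the last joint's range is limited). The gripper opens to 92 mm and grips with 3 to 60 N. Pads are 19 mm wide; open, the fingers measure 130 mm over their backs; the gripper's body (75 mm by 190 mm) begins 47 mm behind the grasp point.
Start: joints at [1.083, 0.434, 0.025, 1.573, -0.012, 1.134, -0.075], TCP at [0.235, -0.579, 0.227] pointing down, gripper open.
Joint ranges: [-2.62, 2.62], [-0.44, 2.09], [-1.27, 1.32], [0.08, 2.57], [-1.32, 4.46], [0.12, 2], [-2.74, 2.74]. Speed limits (rad/s): [2.22, 2.22, 3.01, 3.01, 3.14, 3.14, 3.14].

### API

Orientations are given as a rotation vector (axis times angle).
In Python, from cell import arm, get_image, camera_info gives the robot as it stands.
- The arm moves only by the tool carry_out, never from a script. Its argument "steps" is one flat list of numbers, 5 for each row, row after row: the opening, from 0 (shut) to 1 (fully open), then the shift along the world's x, y, z in units of 0.1 m (1.0 is 0.1 m), then the turn about the world's z in units of 45 degrees (1.0 is 45 degrees). In form: [hand, dx, dy, dz, spin, hand, dx, dy, dz, spin, ...]. A call has 1 to 12 rows; each row is the pose to reach, as a shift and turn from the pose commanded when the call began; what a row does not reach only later rows make up. A row lasts 1/10 s, in which the tool goes at most 50 mm and 8.59 degrees, less where a joint would pass 70% of its speed; a pose out of reach is approached as far as the arm can. A call with a number of a shift or a turn outside -1 to 1 is refused whole. A call with a gripper value outside its range is refused whole. The fingers move at their own pace and stop on an object; "grip_force" is the grip in N (left out, the last holds). Time passes only in rows, so rows that repeat a pose let the fingers close. It gives the time, the measured TCP pose, the force and the opening at its end, in the units of the state.
- arm.observe(): the state, without advancing time (a new reading comes with each control period).
- get_image(name): name is "scene" or "top" or "wrist"; returns (picture, depth): 400x640x3 uint8, red, green, blue; 400x640 float32, m along the optical axis (not along the pixel's ray), 0 where there is no reading.
- camera_info(name): a dict with "fovy" (degrees; the focal length in pixels is half the picture's height over the tangent of half this angle, whatever the lens; pixels are square), "cx", "cy" (the principal point, pixels), "R" (3x3) and "t" (3): a world point X has camera coordinates R X + t; the wrist camera has in their place "tool_from_camera" (4x4, takes a point from camera to tool coordinates, whose origin is the TCP and whose axes are the tool frame's). Camera axes: x right, y down, z forward; pixel columns grow to the right and rows downward; lengths in m; the calibration is good to about 2 mm. A picture is of the moment at which its call begins: read the wrist's pose just before it. camera_info takes no time and is no camera call.
- arm.sign_off(): hands the job in, once; it reports no verdict.
The state is a dict: "clock": time; "joints": joint angles; "dq": joint speeds; "joint_efforts": joint torques, N m; "position": TCP position; "ee_rot": TCP orientation; "force": force on the tool from outside, world axes, zero at the start; "ft_torque": the same for the moment, N m; "width": opening from 0.0 (shut) to 1.0 (fully open).
Only numpy, scipy, OpenCV 4.12 (cv2) and the standard library are available. Lean on these libraries where they do the work, as an engineer would, in place of code of your own. Each camera call takes 0.05 s, during which the arm holds its last target. There are 200 camera calls.

### The job

The test gauge is wanted at the other test point: unfold the empty hook fully down onto its stop, move the gauge over and hang it there by its loop, then fold the emptied hook back up flat against its plate. The hooks are stiff and their plates are out of plumb and only nipped up, so feel for the stops and do not force the arms, or the plates will slip. Set the gauge's weight down gently, keep it off the bench, and leave the other things where they are.

Things in the scene. Friction and masses are not known exactly. Their poses are not given: they have to be found in the camera images.
- board: White back board of the bench, 420 mm wide (its y), 18 mm thick, 316 mm high. Origin: bottom edge, middle, on the front face. Its -x axis points out of the front face, z up. A blue pipe with brass tees and yellow levers runs along the foot of the front, out to 30 mm from the face and up to 72 mm high.
- hook_a_plate: Mount of hook A, the one that carries the gauge at the start (left or right). Origin: on the board's front face, level with the pivot. -x points out of the board, y along it, z up, plumb. The steel leaf on it (34 mm wide, from 41 mm below to 49 mm above the pivot) is not plumb: it leans about the pivot by up to 0.09 rad either way, and the arm's stops lean with it.
- hook_b_plate: Mount of hook B, the empty one, folded up at the start. Origin and axes as for hook A. Its leaf leans up to 0.12 rad either way, so where its arm meets its stop must be felt.
- hook_a_leaf_top (a point): Middle of the top edge of hook A's steel leaf, 49 mm above the pivot along the leaf and 12.5 mm behind it. The leaf is only nipped up on its wooden packing: with the arm on either stop, more than about 10 N at the arm's rolled end makes the leaf slip. It must not be shifted.
- hook_b_leaf_top (a point): The same point on hook B's leaf.
- hook_a_pivot (a point): Hinge axis of hook A, 28 mm out from the board's face; the axis runs along y of the plate. It does not move.
- hook_b_pivot (a point): Hinge axis of hook B, 28 mm out from the board's face; the axis runs along y of the plate. It does not move.
- hook_a_end (a point): Centre of the red rolled end of hook A's arm: a roll 16 mm thick and 22 mm wide (along the hinge), 85 mm from the pivot, good to pinch by its two flat ends. The dark arm is a bar 13 mm wide and 8 mm thick with a 12 mm nose past the roll that points up when the hook is open and to the board when folded.
- hook_b_end (a point): Centre of the red rolled end of hook B's arm, the same as on hook A.
- hook_a (a joint): Angle of arm A from its own leaf, rad: 0 folded up flat (arm pointing up), 1.40 down on its stop (arm sticking out, on a plumb leaf 10 degrees above level). Turns stiffly and stays where it is left: about 4 N at the rolled end moves it. Both ends are hard stops.
- hook_b (a joint): Angle of arm B from its own leaf, the same as for hook A. It starts folded or a little ajar (0 to 0.12).
- gauge: Test gauge, 0.24 to 0.48 kg: black round case 80 mm across and 30 mm thick (along its x), face to its -x, brass stem below. Origin: foot of the stem; z up to the loop, y across. Case centre at z 72 mm, top of the loop at z 172 mm. It hangs on hook A with the hook's arm through the loop.
- gauge_loop (a point): Middle of the underside of the loop's top bar, where it rests on a hook; 164 mm above the gauge's origin. Bar: 8 mm round. The opening below it is 36 mm wide and 44 mm high; the yellow-sleeved flat sides stand 52 mm apart over the outside, 10 mm thick along x, from 50 mm below to 4 mm above this point; grip them from outside.
- spray: White leak-spray bottle with red cap, 54 mm across, 150 mm high, standing on the bench; origin at its foot. Not to be moved.
- regulator: Green gas regulator, 84 mm across and 72 mm high, with a brass pipe 110 mm long through it; origin at its foot. Not to be moved.
- spanner: Steel spanner lying on the bench; origin under its middle. Not to be moved.
Mind the look-alikes: they are no part of the job. There is more than one size of the gauge; the one meant has the size given above.

How it is judged:
By the outcome, as a careful person would: the job done as asked, in the order asked, and still so for the second after the job is handed in, with the robot touching nothing.
It also fails if it takes over 72 s, if anything falls off the work surface, if the arm or the gripper's body presses on something with over 40 N, if the wrist force passes 120 N, or if a joint passes its speed limit or range.

## Working session

There is one attempt and no reset: what is moved stays moved. The work goes in short steps, Python scripts to look and compute and a tool call to move; the robot and the scene stay as the last step left them, time stands still between calls to the robot, and variables do not carry over. Pictures are saved under pics/ and viewed, about 8 in all and at most 12, crops included, and the job is handed in when it is done.

Besides the shell and the picture viewer there is one more tool, called after ">>>" as name(argument=value, ...) on one line, values as JSON. carry_out: Moves the arm, as the interface text tells. Shifts and turns lie within -1 to 1; 1 stands for 0.1 m of shift or 45 degrees of turn. Its arguments: {"type":"object","properties":{"steps":{"type":"array","items":{"type":"number"}},"grip_force":{"type":"number"}},"required":["steps"]}

```bash
ls; mkdir -p pics; cat > h.py <<'E'
import numpy as np, cv2
from cell import arm,get_image,camera_info
from scipy.spatial.transform import Rotation as Ro
def K(n):
    c=camera_info(n); f=200/np.tan(np.radians(c["fovy"])/2); return c,f
def snap(n,fn=None):
    s=arm.observe(); im,d=get_image(n)
    if fn: cv2.imwrite('pics/'+fn,im[:,:,::-1])
    np.savez('pics/'+n+'.npz',im=im,d=d,p=s["position"],r=s["ee_rot"]); return im,d
def cw(n,P,z=None):  # camera pts -> world
    c,_=K(n)
    if n=='wrist':
        z=np.load('pics/wrist.npz'); T=np.array(c["tool_from_camera"])
        return (Ro.from_rotvec(z['r']).as_matrix()@(T[:3,:3]@P.T+T[:3,3:])).T+z['p']
    return (P-np.array(c["t"]))@np.array(c["R"])
def px(n,u,v,d=None):
    c,f=K(n); D=np.load('pics/'+n+'.npz')['d']
    if d is None:
        w=D[int(v)-1:int(v)+2,int(u)-1:int(u)+2]; w=w[w>0]; d=np.median(w) if len(w) else 0
    return cw(n,np.array([[(u-c["cx"])/f*d,(v-c["cy"])/f*d,d]]))[0]
def proj(n,X):
    c,f=K(n); p=np.array(c["R"])@np.array(X)+np.array(c["t"]); return p[0]/p[2]*f+c["cx"],p[1]/p[2]*f+c["cy"]
E
python3 - <<'E'
from h import *
print(arm.observe(), arm.grip_point_offset)
for n in("scene","top"):
    snap(n,n+'0.png'); c=camera_info(n); print(n,c)
a=cv2.imread('pics/scene0.png');b=cv2.imread('pics/top0.png')
E
```

```text
pics
{'clock': 0.0, 'joints': array([ 1.08339244,  0.43521236,  0.02496196,  1.57408953, -0.01162006,
        1.13400497, -0.07509455]), 'dq': array([ 0.00019311, -0.00099181, -0.00049433,  0.00081057, -0.00065222,
        0.00056681,  0.00045742]), 'joint_efforts': array([ 1.68086585e-04, -6.67862177e+01,  9.85210799e-01, -3.14462829e+01,
       -6.02907641e-02,  4.28670540e-02,  1.10056244e-04]), 'position': array([ 0.23437785, -0.57883737,  0.22595437]), 'ee_rot': array([-0.39209904,  2.01240332, -2.00930398]), 'force': array([0.34085872, 0.5205347 , 0.18963965]), 'ft_torque': array([-0.00097888,  0.02964698,  0.00356446]), 'width': 0.999744965247808} 0.0188
scene {'fovy': 47.03171078420777, 'cx': 322.4920465081861, 'cy': 197.52175697851695, 'R': array([[ 0.082505  ,  0.99647614,  0.01510694],
       [ 0.77549987, -0.05467337, -0.62897597],
       [-0.6259336 ,  0.06360909, -0.77727795]]), 't': array([-0.0985252 , -0.26038094,  1.58470227])}
top {'fovy': 46.803340888037795, 'cx': 319.852623519205, 'cy': 199.26889234082574, 'R': array([[ 0.07616106, -0.9970892 , -0.00355301],
       [-0.9738439 , -0.07361952, -0.214961  ],
       [ 0.21407372,  0.01983173, -0.97661617]]), 't': array([0.02873569, 0.56619372, 1.12902665])}
```

View pics/scene0.png

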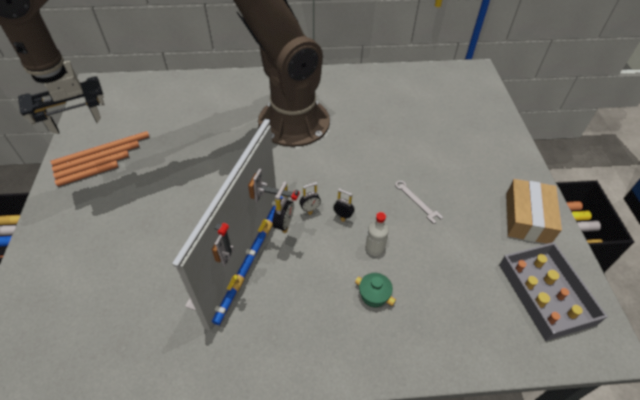

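View pics/top0.png

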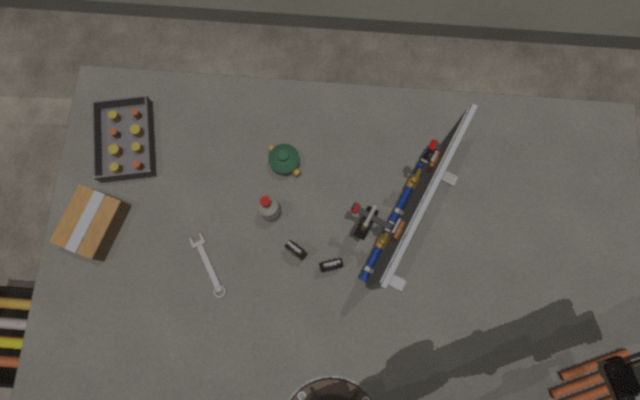

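The top view shows the board running from (475,105) to (385,285), with its front facing left (+y). Hook A, carrying the gauge, is at about (360,215) and hook B at about (432,147). Next I'll enlarge both areas.

```bash
python3 - <<'E'
from h import *
a=cv2.imread('pics/scene0.png')[115:325,165:315];b=cv2.imread('pics/top0.png')[95:295,340:490]
a=cv2.resize(a,(400,560),interpolation=cv2.INTER_CUBIC);b=cv2.resize(b,(400,533),interpolation=cv2.INTER_CUBIC)
b=cv2.copyMakeBorder(b,0,27,0,0,cv2.BORDER_CONSTANT)
cv2.imwrite('pics/crop1.png',np.hstack([a,b]))
# board plane from depth in scene + top: board face points
for n in("scene","top"):
    z=np.load(f'pics/{n}.npz'); d=z['d']; v,u=np.mgrid[0:400,0:640]; c,f=K(n)
    P=cw(n,np.stack([(u-c['cx'])/f*d,(v-c['cy'])/f*d,d],-1).reshape(-1,3)).reshape(400,640,3)
    np.save(f'pics/{n}_P.npy',P)
    im=z['im'].astype(int); hsv=cv2.cvtColor(z['im'],cv2.COLOR_RGB2HSV)
    red=((hsv[...,0]<6)|(hsv[...,0]>174))&(hsv[...,1]>170)&(hsv[...,2]>90)&(d>0)
    k,l,s,ce=cv2.connectedComponentsWithStats(red.astype(np.uint8))
    for i in range(1,k):
        if s[i,4]>5: print(n,s[i],P[l==i].mean(0).round(4),P[l==i].min(0).round(3),P[l==i].max(0).round(3))
P=np.load('pics/scene_P.npy')
for uv in[(200,240),(215,215),(240,250),(240,185),(258,155),(190,265),(207,310),(225,300)]: print(uv,P[uv[1],uv[0]].round(4))
E
```

```text
scene [292 194   5   6  20] [ 0.5204 -0.0151  0.2335] [ 0.515 -0.019  0.227] [ 0.524 -0.01   0.24 ]
scene [377 213   8   9  59] [0.5336 0.1975 0.1497] [0.52  0.188 0.139] [0.543 0.208 0.154]
scene [218 224  10  12  69] [ 0.6494 -0.1625  0.2989] [ 0.637 -0.172  0.291] [ 0.66  -0.155  0.304]
top [429 141   8  10  40] [ 0.6448 -0.1604  0.2984] [ 0.634 -0.168  0.294] [ 0.655 -0.154  0.303]
top [262 198   8   8  43] [0.5289 0.1997 0.1499] [0.519 0.19  0.145] [0.537 0.207 0.155]
top [352 205   7   7  14] [ 0.5096 -0.0116  0.233 ] [ 0.504 -0.017  0.231] [ 0.518 -0.004  0.237]
(200, 240) [ 0.6726 -0.207   0.2984]
(215, 215) [ 0.6133 -0.1808  0.3002]
(240, 250) [ 0.5627 -0.1575  0.0834]
(240, 185) [ 0.5136 -0.1352  0.2761]
(258, 155) [ 0.421  -0.0952  0.2753]
(190, 265) [ 0.7169 -0.2266  0.2784]
(207, 310) [ 0.7209 -0.2276  0.0851]
(225, 300) [ 0.6803 -0.1942  0.0486]
```

View pics/crop1.png

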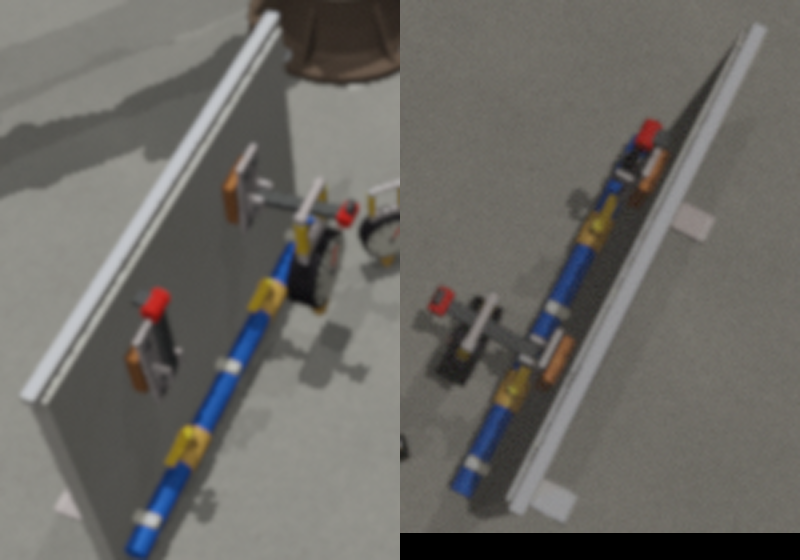

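```bash
cat >> h.py <<'E'
def fitboard(P):
    m=(P[...,2]>.09)&(P[...,2]<.31)&(P[...,0]>.4)&(P[...,0]<.76)&(P[...,1]<-.08)&(P[...,1]>-.26)
    Q=P[m]; rng=np.random.default_rng(0); best=None
    for _ in range(400):
        a=Q[rng.choice(len(Q),3,0)]; n=np.cross(a[1]-a[0],a[2]-a[0]); n/=np.linalg.norm(n)+1e-12
        if abs(n[2])>.15: continue
        k=abs((Q-a[0])@n)<.002
        if best is None or k.sum()>best.sum(): best=k
    c=Q[best].mean(0); n=np.linalg.svd(Q[best]-c,full_matrices=0)[2][2]; n*=np.sign(n[1]); return c,n,best.sum(),Q[best]
E
python3 - <<'E'
from h import *
P=np.load('pics/scene_P.npy'); c,n,k,Q=fitboard(P); print(c,n,k)
n[2]=0;n/=np.linalg.norm(n); y=np.array([-n[1]*-1,-n[0],0]); print('y',y)
print('ext y',(Q@y).min(),(Q@y).max(),Q[:,2].max())
np.savez('board.npz',c=c,n=n,y=y)
# all points in front of board in board coords
for nm in('scene','top'):
    P=np.load(f'pics/{nm}_P.npy'); B=np.stack([P@y,(P-c)@n,P[...,2]],-1)
    im=np.load(f'pics/{nm}.npz')['im']
    m=(B[...,1]>.006)&(B[...,1]<.16)&(B[...,2]>.09)&(B[...,0]>(c@y)-.21)&(B[...,0]<(c@y)+.21)
    v,u=np.where(m)
    o=np.lexsort((v,u)); print(nm,len(u))
    for i in o[::max(1,len(o)//70)]: print(u[i],v[i],(B[v[i],u[i]]*1000).round().astype(int),im[v[i],u[i]])
E
```

```text
[ 0.59272749 -0.17130284  0.2132112 ] [ 4.08060932e-01  9.12954415e-01 -7.16091866e-04] 4781
y [ 0.91295465 -0.40806104  0.        ]
ext y 0.3999114354403616 0.7678688213138294 0.30949072547161377
scene 1719
214 249 [674   6 233] [136  91  53]
216 244 [673  14 255] [122 115 112]
217 241 [667  14 258] [156 151 150]
218 227 [658  19 299] [91 88 88]
218 255 [673  11 209] [70 53 42]
219 242 [664  16 250] [78 74 74]
220 228 [660  25 300] [165  63  60]
220 252 [672  17 223] [78 74 74]
221 239 [654  15 248] [70 68 67]
222 226 [654  26 299] [181  54  50]
222 250 [663  16 217] [75 72 71]
223 233 [668  35 299] [129  22  18]
223 257 [667  18 196] [73 70 69]
224 238 [662  30 270] [37 39 38]
224 262 [670  19 179] [73 70 69]
225 244 [662  28 246] [40 42 41]
226 226 [650  33 299] [180  37  32]
226 250 [662  27 222] [48 47 47]
227 237 [655  32 264] [37 37 37]
227 261 [663  21 174] [63 61 59]
228 257 [666  30 202] [77 74 73]
230 245 [651  32 229] [80 78 76]
232 249 [649  33 210] [75 72 71]
252 186 [491  11 240] [99 66 40]
253 191 [490  11 221] [71 50 38]
254 193 [486  10 208] [73 60 53]
255 194 [488 
[... 3333 characters left out ...]
 35 213] [44 48 62]
423 158 [648  32 223] [64 64 62]
424 158 [649  30 225] [49 47 47]
425 159 [649  27 221] [66 64 62]
426 159 [667  23 178] [52 48 48]
427 153 [651  31 254] [35 33 33]
427 171 [637   9 189] [55 40 33]
428 162 [639  19 238] [63 58 58]
429 152 [650  29 266] [37 35 40]
429 170 [636   7 204] [51 35 28]
430 161 [638  17 253] [70 62 56]
431 149 [646  30 295] [97 31 30]
432 140 [664  37 298] [116  59  54]
432 159 [643  16 257] [137 130 125]
433 150 [645  25 297] [94 28 25]
434 143 [658  30 303] [146  39  35]
434 161 [651   8 231] [120  81  55]
435 155 [655  14 254] [131 115 108]
436 153 [660  14 255] [128 113 103]
437 154 [668   9 233] [121  88  65]
439 148 [656  16 296] [68 67 62]
```

```bash
cat >> h.py <<'E'
try:
    _b=np.load('board.npz'); bc,bn,by=_b['c'],_b['n'],_b['y']
except Exception: pass
def b2w(s,o,z): r=by*s+bn*(bc@bn+o); r[2]=z; return r
def w2b(X): X=np.asarray(X); return np.array([X@by,(X-bc)@bn,X[2]]) 
def st():
    s=arm.observe(); R=Ro.from_rotvec(s['ee_rot']).as_matrix(); f=s['force']
    yaw=np.degrees(np.arctan2(*(np.cross(by,R[:,2])[2],by@R[:,2])))
    print('t',round(s['clock'],2),'pos',s['position'].round(4),'board(mm)',(w2b(s['position'])*1e3).round(1),'F(s,o,z)',np.array([f@by,f@bn,f[2]]).round(2),'w',round(s['width'],3),'yaw',round(yaw,1)); return s,R
E
python3 - <<'E'
from h import *
s,R=st(); print(R.round(3)); print(camera_info('wrist'))
print('B end',b2w(.657,.028,.295),'A end',b2w(.4715,.115,.234)); print('tgt',b2w(.657,.10,.40)-s['position'])
E
```

```text
t 0.1 pos [ 0.2344 -0.5789  0.226 ] board(mm) [ 450.2 -518.3  226. ] F(s,o,z) [-0.24 -0.18  0.09] w 0.997 yaw -43.9
[[-0.927 -0.001  0.375]
 [-0.375  0.001 -0.927]
 [ 0.    -1.    -0.001]]
{'fovy': 68.3561862580287, 'cx': 318.46068366301415, 'cy': 197.5411243584332, 'tool_from_camera': array([[ 4.41287395e-05,  9.58207791e-01,  2.86073115e-01,
        -7.62322566e-02],
       [-1.43366557e-03, -2.86072760e-01,  9.58206825e-01,
        -1.57889822e-01],
       [ 9.99998971e-01, -4.52417634e-04,  1.36112549e-03,
        -1.42253561e-03],
       [ 0.00000000e+00,  0.00000000e+00,  0.00000000e+00,
         1.00000000e+00]])}
B end [ 0.64611686 -0.1644965   0.295     ] A end [ 0.51226508 -0.00937413  0.234     ]
tgt [0.4411039  0.48012884 0.17398564]
```

>>> carry_out(steps=[1, 0.45, 0.48, 0.5, 0.25, 1, 0.9, 0.96, 1, 0.5, 1, 0.9, 0.96, 1, 0.5])

```text
clock: 0.4
position: [0.3167, -0.4909, 0.318]
ee_rot: [-0.727, 1.763, -1.761]
force: [1.2, -0.2, 0.6]
width: 1.004
```

>>> carry_out(steps=[1, 0.45, 0.48, 0.5, 0.24, 1, 0.9, 0.96, 0.8, 0.476, 1, 0.9, 0.96, 0.8, 0.476])

```text
clock: 0.7
position: [0.4043, -0.3976, 0.3964]
ee_rot: [-0.984, 1.507, -1.508]
force: [1.4, -1.1, -0.2]
width: 1.0
```

>>> carry_out(steps=[1, 0.45, 0.48, 0, 0, 1, 0.9, 0.96, 0, 0, 1, 0.9, 0.96, 0, 0])

```text
clock: 1.0
position: [0.4959, -0.2991, 0.3953]
ee_rot: [-0.982, 1.509, -1.507]
force: [0.3, -0.9, 0.3]
width: 0.999
```

>>> carry_out(steps=[1, 0.45, 0.48, 0, 0, 1, 0.9, 0.96, 0, 0, 1, 0.9, 0.96, 0, 0])

```text
clock: 1.3
position: [0.5855, -0.2031, 0.3948]
ee_rot: [-0.982, 1.51, -1.507]
force: [-0.0, -0.4, -0.6]
width: 0.996
```

>>> carry_out(steps=[1, 0.45, 0.48, 0, 0, 1, 0.82, 0.96, 0, 0, 1, 0.82, 0.96, 0, 0, 1, 0.82, 0.96, 0, 0])

```text
clock: 1.7
position: [0.6672, -0.1055, 0.3936]
ee_rot: [-0.985, 1.51, -1.503]
force: [-0.3, -0.3, -0.3]
width: 1.002
```

```bash
python3 - <<'E'
from h import *
st(); snap('wrist','w1.png'); s,R=st()
print(((b2w(.657,.028,.36)-s['position'])*10).round(3))
E
```

```text
t 1.7 pos [ 0.6672 -0.1055  0.3936] board(mm) [652.2  90.4 393.6] F(s,o,z) [-0.14 -0.36 -0.31] w 1.002 yaw 0.4
t 1.75 pos [ 0.6662 -0.1086  0.3941] board(mm) [652.6  87.2 394.1] F(s,o,z) [-0.56 -0.2  -0.95] w 0.999 yaw 0.3
[-0.201 -0.559 -0.341]
```

View pics/w1.png

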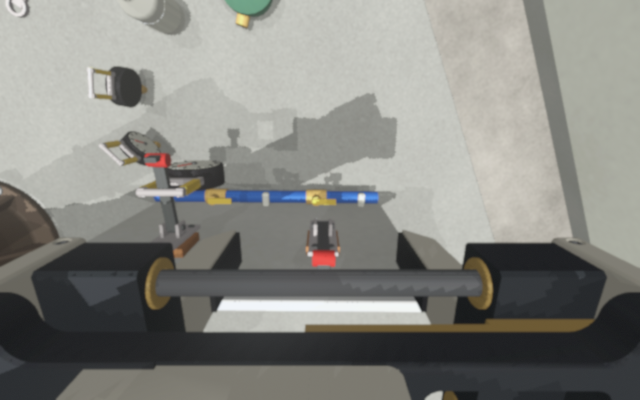

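Hook B's red roll is at about (323,256), between the fingers in s, with its folded arm at (322,235). I'll measure it.

```bash
cat >> h.py <<'E'
def wcloud():
    z=np.load('pics/wrist.npz'); d=z['d']; v,u=np.mgrid[0:400,0:640]; c,f=K('wrist')
    P=cw('wrist',np.stack([(u-c['cx'])/f*d,(v-c['cy'])/f*d,d],-1).reshape(-1,3)).reshape(400,640,3)
    B=np.stack([P@by,(P-bc)@bn,P[...,2]],-1)*1e3; return z['im'],B,d
def reds(im,B,d,minn=15):
    hsv=cv2.cvtColor(im,cv2.COLOR_RGB2HSV); red=((hsv[...,0]<6)|(hsv[...,0]>174))&(hsv[...,1]>150)&(hsv[...,2]>70)&(d>0)
    k,l,s,ce=cv2.connectedComponentsWithStats(red.astype(np.uint8))
    for i in range(1,k):
        if s[i,4]>minn: print('red',s[i],'lo',np.percentile(B[l==i],3,axis=0).round(1),'hi',np.percentile(B[l==i],97,axis=0).round(1),'med',np.median(B[l==i],axis=0).round(1))
E
python3 - <<'E'
from h import *
im,B,d=wcloud(); reds(im,B,d)
for u in (308,315,322,329,336):
  for v in (222,228,234,240,244,250,256,262): print((u,v),B[v,u].round(0),im[v,u],end='; ')
  print()
E
```

```text
red [147 154  20  13 105] lo [465.3 107.4 230.3] hi [482.9 120.  235.1] med [479.2 111.  233.2]
red [313 251  22  15 291] lo [646.4  25.9 293.1] hi [664.8  37.  300.8] med [656.   32.8 298.9]
(308, 222) [635.   2. 126.] [125 125 120]; (308, 228) [635.   1. 150.] [122 122 117]; (308, 234) [637.  12. 196.] [107  90  78]; (308, 240) [638.  12. 215.] [105  88  78]; (308, 244) [638.  12. 226.] [108  93  84]; (308, 250) [639.  17. 252.] [167 136 114]; (308, 256) [638.   1. 236.] [157 155 153]; (308, 262) [639.   1. 250.] [120 120 115]; 
(315, 222) [646.  35. 211.] [112 109 108]; (315, 228) [646.  29. 218.] [205 200 198]; (315, 234) [646.  22. 218.] [205 201 199]; (315, 240) [647.  19. 229.] [110 107 106]; (315, 244) [647.  20. 242.] [72 71 71]; (315, 250) [647.  36. 290.] [129  66  64]; (315, 256) [647.  34. 299.] [230  82  77]; (315, 262) [648.  29. 300.] [237  84  79]; 
(322, 222) [655.  33. 206.] [66 66 65]; (322, 228) [655.  33. 226.] [60 59 59]; (322, 234) [655.  33. 244.] [59 58 58]; (322, 240) [655.  33. 260.] [59 59 58]; (322, 244) [654.  33. 270.] [60 59 59]; (322, 250) [654.  37. 292.] [114  51  50]; (322, 256) [654.  34. 298.] [226  78  73]; (322, 262) [654.  28. 299.] [237  86  80]; 
(329, 222) [664.  35. 212.] [103 100  99]; (329, 228) [663.  30. 218.] [139 136 134]; (329, 234) [664.  21. 216.] [145 141 140]; (329, 240) [663.  18. 226.] [90 88 87]; (329, 244) [662.  32. 268.] [68 67 67]; (329, 250) [661.  36. 290.] [116  58  57]; (329, 256) [661.  34. 298.] [221  75  70]; (329, 262) [661.  29. 300.] [237  88  82]; 
(336, 222) [678.   1. 124.] [120 120 116]; (336, 228) [677.   1. 148.] [119 119 114]; (336, 234) [674.  12. 195.] [103  91  84]; (336, 240) [672.  18. 226.] [107  99  95]; (336, 244) [671.  18. 238.] [108 102  99]; (336, 250) [671.  17. 251.] [120 111 108]; (336, 256) [672.   1. 235.] [175 162 159]; (336, 262) [671.   1. 249.] [136 116 112];
```

```bash
cat >> h.py <<'E'
def go(s,o,z):
    q=arm.observe()['position']; print('to',(s,o,z),'shift',((b2w(s/1e3,o/1e3,z/1e3)-q)*10).round(3))
E
python3 - <<'E'
from h import *
st(); go(655,29,380); go(655,29,274)
E
```

```text
t 1.75 pos [ 0.6662 -0.1086  0.3941] board(mm) [652.6  87.2 394.1] F(s,o,z) [-0.56 -0.2  -0.95] w 0.999 yaw 0.3
to (655, 29, 380) shift [-0.215 -0.541 -0.141]
to (655, 29, 274) shift [-0.215 -0.541 -1.201]
```

>>> carry_out(steps=[1, -0.11, -0.27, -0.1, 0, 1, -0.215, -0.54, -0.3, 0, 0.6, -0.215, -0.54, -0.5, 0, 0.6, -0.215, -0.54, -0.7, 0, 0.6, -0.215, -0.54, -0.7, 0, 0.6, -0.215, -0.54, -0.7, 0], grip_force=6)

```text
clock: 2.35
position: [0.6435, -0.1662, 0.3259]
ee_rot: [-0.98, 1.512, -1.512]
force: [0.3, 0.2, 0.6]
width: 0.698
```

```bash
python3 - <<'E'
from h import *
st(); go(655,29,274);snap('wrist'); st()
im,B,d=wcloud(); reds(im,B,d)
E
```

```text
t 2.35 pos [ 0.6435 -0.1662  0.3259] board(mm) [655.3  25.4 325.9] F(s,o,z) [0.18 0.26 0.55] w 0.698 yaw -0.0
to (655, 29, 274) shift [ 0.012  0.034 -0.519]
t 2.4 pos [ 0.6441 -0.1658  0.3266] board(mm) [655.7  26.  326.6] F(s,o,z) [ 0.09 -0.26 -0.09] w 0.656 yaw -0.0
red [ 80  88  30  18 268] lo [463.  107.1 230.2] hi [482.6 118.7 235. ] med [476.3 110.2 233.3]
red [306 210  31  21 599] lo [645.9  25.7 293.6] hi [664.9  37.  300.7] med [655.4  32.4 298.9]
```

>>> carry_out(steps=[0.6, 0.01, 0.03, -0.25, 0, 0.6, 0.01, 0.03, -0.52, 0, 0.6, 0.01, 0.03, -0.52, 0, 0.6, 0.01, 0.03, -0.52, 0])

```text
clock: 2.8
position: [0.6455, -0.1622, 0.2748]
ee_rot: [-0.98, 1.51, -1.512]
force: [0.2, 0.2, 1.2]
width: 0.598
```

>>> carry_out(steps=[0.1, 0, 0, 0, 0, 0.1, 0, 0, 0, 0, 0.1, 0, 0, 0, 0, 0.1, 0, 0, 0, 0, 0.1, 0, 0, 0, 0, 0.1, 0, 0, 0, 0], grip_force=6)

```text
clock: 3.4
position: [0.6466, -0.1626, 0.2739]
ee_rot: [-0.978, 1.508, -1.513]
force: [6.4, -2.0, -1.8]
width: 0.234
```

```bash
python3 - <<'E'
from h import *
st()
E
```

```text
t 3.4 pos [ 0.6466 -0.1626  0.2739] board(mm) [656.7  29.9 273.9] F(s,o,z) [ 6.68  0.77 -1.8 ] w 0.234 yaw 0.0
```

>>> carry_out(steps=[0.1, 0.014, -0.006, 0, 0, 0.1, 0.049, 0.072, -0.004, 0, 0.1, 0.083, 0.148, -0.017, 0, 0.1, 0.116, 0.223, -0.038, 0, 0.1, 0.149, 0.296, -0.067, 0, 0.1, 0.149, 0.296, -0.067, 0], grip_force=10)

```text
clock: 4.0
position: [0.6611, -0.1305, 0.2663]
ee_rot: [-0.98, 1.51, -1.509]
force: [5.0, 0.2, -2.0]
width: 0.238
```

```bash
python3 - <<'E'
from h import *
st();snap('wrist'); st()
im,B,d=wcloud(); reds(im,B,d)
E
```

```text
t 4.0 pos [ 0.6611 -0.1305  0.2663] board(mm) [656.8  65.1 266.3] F(s,o,z) [ 4.49  2.28 -1.96] w 0.238 yaw 0.2
t 4.05 pos [ 0.661  -0.1305  0.2663] board(mm) [656.8  65.1 266.3] F(s,o,z) [ 4.71  2.63 -0.77] w 0.237 yaw 0.2
red [ 22 143  37  23 345] lo [464.2 107.5 230.1] hi [482.7 120.4 234.9] med [478.5 111.3 233.2]
red [297 254  44  15 635] lo [644.8  66.  284.5] hi [665.5  70.2 292.5] med [654.9  68.6 290.1]
```

>>> carry_out(steps=[0.1, 0.058, 0.058, -0.037, 0, 0.1, 0.088, 0.124, -0.081, 0, 0.1, 0.116, 0.186, -0.133, 0, 0.1, 0.141, 0.243, -0.191, 0, 0.1, 0.164, 0.294, -0.255, 0, 0.1, 0.184, 0.339, -0.324, 0, 0.1, 0.184, 0.339, -0.324, 0])

```text
clock: 4.75
position: [0.6773, -0.0954, 0.2329]
ee_rot: [-0.984, 1.514, -1.505]
force: [-3.6, 5.5, -2.2]
width: 0.238
```

```bash
python3 - <<'E'
from h import *
st();snap('wrist'); st()
im,B,d=wcloud(); reds(im,B,d)
E
```

```text
t 4.75 pos [ 0.6773 -0.0954  0.2329] board(mm) [657.2 103.8 232.9] F(s,o,z) [-5.57  3.55 -2.23] w 0.238 yaw 0.2
t 4.8 pos [ 0.6773 -0.0954  0.233 ] board(mm) [657.3 103.7 233. ] F(s,o,z) [-4.84  4.67 -2.25] w 0.241 yaw 0.2
red [  0 215  40  25 631] lo [470.4 107.9 223.6] hi [483.5 121.1 234.9] med [481.5 113.8 231.4]
red [297 259  43  10 388] lo [645.3 105.5 254.5] hi [665.6 107.6 261. ] med [655.4 106.6 258. ]
```

```bash
python3 - <<'E'
from h import *
im,B,d=wcloud()
for lo,hi in((638,672),(454,488)):
  m=(B[...,0]>lo)&(B[...,0]<hi)&(B[...,1]>-3)&(B[...,1]<28)&(B[...,2]>160)&(B[...,2]<270)&(d>0)
  Q=B[m]; 
  for z in range(162,270,6):
    q=Q[(Q[:,2]>=z)&(Q[:,2]<z+6)]
    if len(q): print(lo,z,len(q),np.percentile(q[:,1],[5,25,50,75,95]).round(1))
E
python3 - <<'E'
import sys;sys.path.insert(0,'.')
from h import *
s=arm.observe();print(s['ft_torque'])
E
```

```text
638 162 8 [20.3 20.7 21.2 21.3 21.5]
638 168 50 [20.  20.5 20.9 21.4 21.6]
638 174 78 [20.1 20.7 21.4 22.6 23.3]
638 180 55 [19.6 20.2 20.5 20.9 22.8]
638 186 44 [19.3 19.9 20.3 20.6 21.2]
638 192 14 [19.2 19.6 19.7 20.  20.4]
454 162 56 [0.3 0.8 1.2 1.4 1.7]
454 168 53 [0.5 0.8 1.1 1.4 2. ]
454 174 102 [ 0.6  1.2  1.8 17.1 17.7]
454 180 69 [ 0.8 16.7 17.5 18.4 19.8]
454 186 50 [17.2 17.8 18.4 19.4 20.1]
454 192 18 [11.6 12.8 17.9 18.4 18.7]
[ 1.25474621  0.5896244  -0.03699856]
```

>>> carry_out(steps=[0.1, -0.005, 0.026, -0.037, 0, 0.1, 0.003, 0.045, -0.073, 0, 0.1, 0.01, 0.061, -0.112, 0, 0.1, 0.017, 0.076, -0.151, 0, 0.1, 0.023, 0.09, -0.191, 0, 0.1, 0.023, 0.09, -0.191, 0], grip_force=6)

```text
clock: 5.4
position: [0.6806, -0.0877, 0.2149]
ee_rot: [-0.981, 1.512, -1.508]
force: [-0.8, 4.9, -1.3]
width: 0.242
```

```bash
python3 - <<'E'
from h import *
st();snap('wrist'); st()
im,B,d=wcloud(); reds(im,B,d)
E
```

```text
t 5.4 pos [ 0.6806 -0.0877  0.2149] board(mm) [657.2 112.2 214.9] F(s,o,z) [-2.73  4.17 -1.25] w 0.242 yaw 0.1
t 5.45 pos [ 0.6806 -0.0877  0.2149] board(mm) [657.2 112.2 214.9] F(s,o,z) [-3.21  5.61 -0.26] w 0.242 yaw 0.1
red [  0 241  16  24 287] lo [481.4 108.9 221.1] hi [483.8 119.7 229.2] med [482.6 113.6 225.4]
red [296 260  45   9 347] lo [645.2 114.2 238.3] hi [665.7 116.2 243.9] med [655.3 115.4 241.7]
```

>>> carry_out(steps=[0.1, -0.002, 0.02, -0.015, 0, 0.1, -0.001, 0.022, -0.025, 0, 0.1, -0.001, 0.022, -0.025, 0, 0.1, -0.001, 0.022, -0.025, 0])

```text
clock: 5.85
position: [0.6809, -0.0871, 0.213]
ee_rot: [-0.98, 1.511, -1.511]
force: [-0.5, 3.2, 4.1]
width: 0.235
```

```bash
python3 - <<'E'
from h import *
st()
E
```

```text
t 5.85 pos [ 0.6809 -0.0871  0.213 ] board(mm) [657.2 112.9 213. ] F(s,o,z) [-1.78  2.66  4.08] w 0.235 yaw 0.1
```

>>> carry_out(steps=[0.1, 0.002, 0.004, -0.015, 0, 0.1, 0.002, 0.004, -0.015, 0, 0.1, 0.002, 0.004, -0.015, 0])

```text
clock: 6.15
position: [0.6811, -0.0867, 0.2113]
ee_rot: [-0.98, 1.511, -1.511]
force: [0.4, 4.4, 4.0]
width: 0.241
```

```bash
python3 - <<'E'
from h import *
st();snap('wrist'); st()
im,B,d=wcloud(); reds(im,B,d)
E
```

```text
t 6.15 pos [ 0.6811 -0.0867  0.2113] board(mm) [657.2 113.3 211.3] F(s,o,z) [-1.4   4.2   4.03] w 0.241 yaw 0.1
t 6.2 pos [ 0.6811 -0.0866  0.2113] board(mm) [657.1 113.3 211.3] F(s,o,z) [-1.47  4.13  4.06] w 0.239 yaw 0.1
red [  0 247  10  18 125] lo [481.6 110.1 220.8] hi [483.6 118.2 226. ] med [482.6 113.6 223.4]
red [296 261  45   8 329] lo [645.2 115.5 235.1] hi [665.6 117.5 240.6] med [655.2 116.6 238.5]
```

>>> carry_out(steps=[0.1, 0.002, 0.004, -0.012, 0, 0.1, 0.003, 0.006, -0.02, 0, 0.1, 0.003, 0.006, -0.02, 0])

```text
clock: 6.5
position: [0.6813, -0.0861, 0.2093]
ee_rot: [-0.98, 1.511, -1.511]
force: [0.7, 3.7, 3.9]
width: 0.236
```

>>> carry_out(steps=[0.1, 0.001, 0.003, -0.012, 0, 0.1, 0.001, 0.003, -0.012, 0, 0.1, 0.001, 0.003, -0.012, 0])

```text
clock: 6.8
position: [0.6814, -0.0859, 0.208]
ee_rot: [-0.98, 1.511, -1.511]
force: [1.7, 4.2, 3.3]
width: 0.241
```

>>> carry_out(steps=[0.1, 0.001, 0.002, -0.01, 0, 0.1, 0.001, 0.002, -0.01, 0, 0.1, 0.001, 0.002, -0.01, 0])

```text
clock: 7.1
position: [0.6814, -0.0857, 0.207]
ee_rot: [-0.98, 1.511, -1.511]
force: [1.4, 4.8, 4.7]
width: 0.239
```

>>> carry_out(steps=[0.1, 0, 0.001, -0.01, 0, 0.1, 0, 0.001, -0.01, 0, 0.1, 0, 0.001, -0.01, 0])

```text
clock: 7.4
position: [0.6815, -0.0855, 0.2061]
ee_rot: [-0.98, 1.511, -1.511]
force: [2.6, 4.9, 4.1]
width: 0.241
```

>>> carry_out(steps=[0.1, 0.002, 0.005, -0.01, 0, 0.1, 0.002, 0.005, -0.01, 0, 0.1, 0.002, 0.005, -0.01, 0])

```text
clock: 7.7
position: [0.6816, -0.0853, 0.2049]
ee_rot: [-0.981, 1.511, -1.511]
force: [1.6, 4.5, 3.4]
width: 0.235
```

>>> carry_out(steps=[0.1, 0, 0.001, -0.01, 0, 0.1, 0, 0.001, -0.01, 0, 0.1, 0, 0.001, -0.01, 0])

```text
clock: 8.0
position: [0.6817, -0.0851, 0.204]
ee_rot: [-0.98, 1.511, -1.511]
force: [2.9, 4.4, 3.6]
width: 0.239
```

```bash
python3 - <<'E'
from h import *
snap('wrist'); st()
im,B,d=wcloud(); reds(im,B,d,200)
m=(abs(B[...,0]-655)<4)&(B[...,1]>40)&(B[...,1]<100)&(B[...,2]>200)&(B[...,2]<250)&(d>0)
Q=B[m]; print(len(Q)); p=np.polyfit(Q[:,1],Q[:,2],1); print(p, np.polyval(p,[29,114]), 'theta',np.pi/2-np.arctan(p[0]))
E
```

```text
t 8.05 pos [ 0.6816 -0.0851  0.204 ] board(mm) [657. 115. 204.] F(s,o,z) [0.3  4.43 3.82] w 0.233 yaw 0.0
red [296 261  45   8 320] lo [645.1 117.7 228.6] hi [665.6 119.4 233.9] med [655.2 118.7 231.8]
367
[  0.27344218 203.07158388] [211.00140709 234.24399239] theta 1.303878984821658
```

>>> carry_out(steps=[0.1, 0, 0.001, -0.01, 0, 0.1, 0, 0.001, -0.01, 0, 0.1, 0, 0.001, -0.01, 0])

```text
clock: 8.35
position: [0.6817, -0.085, 0.203]
ee_rot: [-0.98, 1.511, -1.511]
force: [2.4, 4.2, 4.2]
width: 0.239
```

>>> carry_out(steps=[0.1, 0, 0.001, -0.01, 0, 0.1, 0, 0.001, -0.01, 0, 0.1, 0, 0.001, -0.01, 0])

```text
clock: 8.65
position: [0.6817, -0.0848, 0.202]
ee_rot: [-0.98, 1.511, -1.511]
force: [3.5, 4.4, 4.4]
width: 0.236
```

```bash
cat >> h.py <<'E'
def look(sc=655):
    snap('wrist'); st(); im,B,d=wcloud(); reds(im,B,d,200)
    m=(abs(B[...,0]-sc)<4)&(B[...,1]>40)&(B[...,1]<100)&(B[...,2]>200)&(B[...,2]<250)&(d>0)
    Q=B[m]; p=np.polyfit(Q[:,1],Q[:,2],1); print(len(Q),'top z at o29,100', np.polyval(p,[29,100]).round(1), 'theta',np.pi/2-np.arctan(p[0]))
E
python3 - <<'E'
from h import *
look()
E
```

```text
t 8.7 pos [ 0.6817 -0.0848  0.202 ] board(mm) [657.  115.3 202. ] F(s,o,z) [0.45 5.37 3.51] w 0.238 yaw 0.1
red [296 261  45   8 335] lo [645.  118.2 226.6] hi [665.5 120.1 232.1] med [655.1 119.2 230. ]
370 top z at o29,100 [211.  228.8] theta 1.325858552787483
```

>>> carry_out(steps=[0.1, 0, 0.001, -0.01, 0, 0.1, 0, 0.001, -0.01, 0, 0.1, 0, 0.001, -0.01, 0])

```text
clock: 9.0
position: [0.6818, -0.0847, 0.201]
ee_rot: [-0.98, 1.511, -1.511]
force: [4.0, 4.5, 3.6]
width: 0.24
```

>>> carry_out(steps=[0.1, 0, 0.001, -0.01, 0, 0.1, 0, 0.001, -0.01, 0, 0.1, 0, 0.001, -0.01, 0])

```text
clock: 9.3
position: [0.6818, -0.0846, 0.2001]
ee_rot: [-0.98, 1.511, -1.511]
force: [2.3, 4.6, 4.4]
width: 0.239
```

```bash
python3 - <<'E'
from h import *
look()
E
```

```text
t 9.35 pos [ 0.6818 -0.0846  0.2001] board(mm) [657.  115.5 200.1] F(s,o,z) [1.57 4.67 4.95] w 0.237 yaw 0.1
red [297 260  44   9 351] lo [645.2 118.4 225. ] hi [665.5 120.5 230.6] med [655.1 119.6 228.3]
387 top z at o29,100 [211.2 227.3] theta 1.348580660825794
```

Nearing the expected stop; single 1 mm steps.

>>> carry_out(steps=[0.1, 0, 0, -0.01, 0, 0.1, 0, 0, -0.01, 0, 0.1, 0, 0, -0.01, 0])

```text
clock: 9.65
position: [0.6818, -0.0849, 0.1994]
ee_rot: [-0.98, 1.511, -1.512]
force: [2.5, 3.0, 5.7]
width: 0.241
```

>>> carry_out(steps=[0.1, 0, 0, -0.008, 0, 0.1, 0, 0, -0.008, 0, 0.1, 0, 0, -0.008, 0])

```text
clock: 9.95
position: [0.6817, -0.0851, 0.1987]
ee_rot: [-0.98, 1.511, -1.512]
force: [2.4, 3.4, 6.9]
width: 0.238
```

```bash
python3 - <<'E'
from h import *
look()
E
```

```text
t 10.0 pos [ 0.6817 -0.0851  0.1987] board(mm) [657.1 115.  198.7] F(s,o,z) [-0.9   3.36  7.15] w 0.24 yaw 0.0
red [296 261  45   8 315] lo [645.1 118.5 225.1] hi [665.5 120.4 230.2] med [655.2 119.6 228.1]
382 top z at o29,100 [211.5 227.2] theta 1.3530421667663113
```

>>> carry_out(steps=[0.1, 0, 0, 0.01, 0, 0.5, 0, 0, 0.01, 0, 0.6, 0, 0, 0.01, 0, 0.6, 0, 0, 0.01, 0, 0.6, 0, 0, 0.3, 0, 0.6, 0, 0, 0.7, 0, 0.8, -0.3, 0.1, 1, 0, 0.9, -0.6, 0.2, 1, 0])

```text
clock: 10.8
position: [0.6228, -0.0647, 0.3022]
ee_rot: [-0.975, 1.507, -1.514]
force: [0.6, 0.2, 1.1]
width: 0.724
```

>>> carry_out(steps=[1, -0.45, 0.15, 0, 0, 1, -0.95, 0.4, 0.2, 0, 1, -1, 0.45, 0.2, 0, 1, -1, 0.45, 0.2, 0, 1, -1, 0.45, 0.2, 0])

```text
clock: 11.3
position: [0.5221, -0.0206, 0.3181]
ee_rot: [-0.98, 1.511, -1.512]
force: [1.3, 0.1, -0.4]
width: 0.999
```

```bash
python3 - <<'E'
from h import *
snap('wrist','w2.png'); st()
E
```

```text
t 11.35 pos [ 0.5223 -0.0209  0.3177] board(mm) [485.4 108.6 317.7] F(s,o,z) [ 0.68 -0.02 -0.45] w 1.002 yaw -0.0
```

View pics/w2.png

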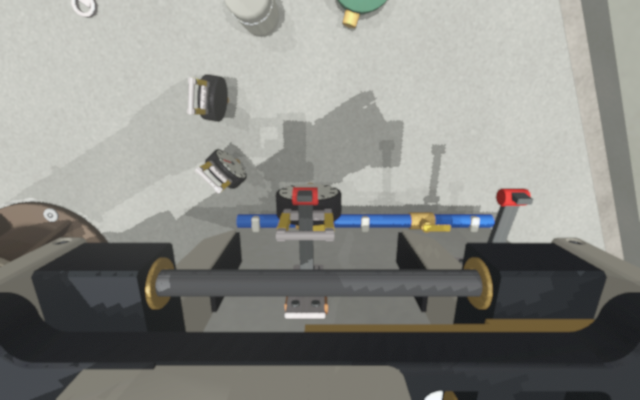

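The gauge's loop bar is at about (305,236), its sleeves are at (285,222) and (327,222), and hook A's roll is at (305,196).

```bash
python3 - <<'E'
from h import *
im,B,d=wcloud(); reds(im,B,d)
def show(n,m):
    Q=B[m]; print(n,len(Q),'lo',np.percentile(Q,3,axis=0).round(1),'hi',np.percentile(Q,97,axis=0).round(1),'med',np.median(Q,axis=0).round(1))
hsv=cv2.cvtColor(im,cv2.COLOR_RGB2HSV)
box=np.zeros(d.shape,bool); box[185:246,268:345]=1
w=(B[...,2]>200)&(B[...,2]<250)&(d>0)&box
show('loop all',w&(B[...,1]<95))
show('left',w&(B[...,1]<95)&(B[...,0]<463)); show('right',w&(B[...,1]<95)&(B[...,0]>480))
bar=w&(B[...,2]>228)&(B[...,1]<95); show('bar',bar)
Q=B[bar]; print('bar o vs s',np.polyfit(Q[:,0],Q[:,1],1),'z vs s',np.polyfit(Q[:,0],Q[:,2],1))
face=box&(d>0)&(B[...,2]>120)&(B[...,2]<175)&(B[...,1]>60); show('case',face)
a=(abs(B[...,0]-471)<4)&(B[...,1]>35)&(B[...,1]<100)&(B[...,2]>205)&(B[...,2]<230)&(d>0)
Q=B[a];p=np.polyfit(Q[:,1],Q[:,2],1);print('arm',len(Q),p,np.polyval(p,[29,78,100]),np.pi/2-np.arctan(p[0]));show('arm',a)
for u in (283,290,297,305,313,320,327): print(u,[tuple(B[v,u].round(0)) for v in (214,222,230,236,241)])
E
```

```text
red [292 188  26  17 189] lo [461.6 106.9 228.7] hi [481.4 121.  235.7] med [472.8 115.7 232.6]
red [497 189  32  17 269] lo [643.8 106.9 223.1] hi [662.6 119.5 234.4] med [646.  114.1 230.9]
loop all 1079 lo [446.4  66.7 204. ] hi [495.9  92.8 234.8] med [471.3  80.6 229.8]
left 325 lo [445.5  74.  202.3] hi [461.7  82.6 234.8] med [451.7  80.4 231.7]
right 294 lo [481.1  73.8 203.5] hi [496.9  82.9 234.9] med [491.3  80.7 232. ]
bar 622 lo [446.6  74.  228.2] hi [495.6  93.8 235. ] med [471.4  79.3 233. ]
bar o vs s [1.80270147e-03 7.88234369e+01] z vs s [5.59857678e-04 2.32235364e+02]
case 1173 lo [435.1  64.9 127.2] hi [509.   93.2 173.2] med [484.3  86.7 159.2]
arm 429 [1.21154716e-01 2.16972431e+02] [220.48591765 226.42249871 229.08790246] 1.4502292329366695
arm 429 lo [467.1  39.9 221.6] hi [474.8  98.8 229.3] med [471.   66.9 225.2]
283 [(np.float64(447.0), np.float64(82.0), np.float64(189.0)), (np.float64(449.0), np.float64(82.0), np.float64(211.0)), (np.float64(452.0), np.float64(82.0), np.float64(230.0)), (np.float64(452.0), np.float64(78.0), np.float64(235.0)), (np.float6
[... 1102 characters left out ...]
, (np.float64(479.0), np.float64(78.0), np.float64(235.0)), (np.float64(476.0), np.float64(2.0), np.float64(82.0))]
320 [(np.float64(485.0), np.float64(80.0), np.float64(182.0)), (np.float64(485.0), np.float64(67.0), np.float64(172.0)), (np.float64(486.0), np.float64(14.0), np.float64(70.0)), (np.float64(485.0), np.float64(78.0), np.float64(234.0)), (np.float64(486.0), np.float64(1.0), np.float64(79.0))]
327 [(np.float64(492.0), np.float64(82.0), np.float64(189.0)), (np.float64(492.0), np.float64(82.0), np.float64(212.0)), (np.float64(491.0), np.float64(82.0), np.float64(230.0)), (np.float64(491.0), np.float64(78.0), np.float64(234.0)), (np.float64(496.0), np.float64(1.0), np.float64(80.0))]
```

>>> carry_out(steps=[0.9, -0.12, -0.11, 0, 0, 0.8, -0.24, -0.23, -0.2, 0, 0.8, -0.24, -0.23, -0.5, 0, 0.8, -0.24, -0.23, -0.8, 0, 0.8, -0.24, -0.23, -0.8, 0, 0.8, -0.24, -0.23, -0.8, 0])

```text
clock: 11.95
position: [0.4975, -0.0435, 0.2382]
ee_rot: [-0.981, 1.513, -1.511]
force: [0.2, -0.1, 0.9]
width: 0.801
```

```bash
python3 - <<'E'
from h import *
st(); go(473,78,198)
E
```

```text
t 11.95 pos [ 0.4975 -0.0435  0.2382] board(mm) [471.9  77.8 238.2] F(s,o,z) [0.18 0.02 0.85] w 0.801 yaw -0.0
to (473, 78, 198) shift [ 0.011 -0.002 -0.402]
```

>>> carry_out(steps=[0.8, 0.01, 0, -0.2, 0, 0.8, 0.01, 0, -0.4, 0, 0.8, 0.01, 0, -0.4, 0, 0.5, 0.01, 0, -0.4, 0, 0.4, 0.01, 0, -0.4, 0, 0.4, 0.01, 0, -0.4, 0, 0.4, 0.01, 0, -0.4, 0, 0.4, 0.01, 0, -0.4, 0], grip_force=10)

```text
clock: 12.75
position: [0.4993, -0.0429, 0.1992]
ee_rot: [-0.979, 1.51, -1.512]
force: [-1.1, -0.6, 6.2]
width: 0.564
```

```bash
python3 - <<'E'
from h import *
st()
E
```

```text
t 12.75 pos [ 0.4993 -0.0429  0.1992] board(mm) [473.4  79.2 199.2] F(s,o,z) [-0.74 -1.    6.23] w 0.564 yaw 0.0
```

>>> carry_out(steps=[0.4, 0, 0, 0.02, 0, 0.4, 0, 0, 0.03, 0, 0.4, 0, 0, 0.04, 0, 0.4, 0, 0, 0.06, 0, 0.4, 0, 0, 0.08, 0, 0.4, 0, 0, 0.1, 0, 0.4, 0, 0, 0.1, 0, 0.4, 0, 0, 0.1, 0], grip_force=30)

```text
clock: 13.55
position: [0.4985, -0.0427, 0.2082]
ee_rot: [-0.981, 1.511, -1.511]
force: [-0.4, 0.2, -4.0]
width: 0.559
```

```bash
cat >> h.py <<'E'
def loopm(sc,zl,zh,omin,omax):
    im,B,d=wcloud()
    for n,m in (('L',(B[...,0]>sc-27)&(B[...,0]<sc-10)),('R',(B[...,0]>sc+10)&(B[...,0]<sc+27)),('bar',abs(B[...,0]-sc)<15)):
        w=m&(d>0)&(B[...,2]>zl)&(B[...,2]<zh)&(B[...,1]>omin)&(B[...,1]<omax); Q=B[w]
        if len(Q): print(n,len(Q),'lo',np.percentile(Q,3,axis=0).round(1),'hi',np.percentile(Q,97,axis=0).round(1),'med',np.median(Q,axis=0).round(1))
E
python3 - <<'E'
from h import *
snap('wrist','w3.png');st(); loopm(471.5,234,250,60,90); im,B,d=wcloud(); reds(im,B,d)
E
```

```text
t 13.6 pos [ 0.4985 -0.0427  0.2082] board(mm) [472.5  78.9 208.2] F(s,o,z) [-0.02  0.04 -3.27] w 0.563 yaw 0.0
L 147 lo [444.5  70.3 234.3] hi [452.5  88.7 248.4] med [445.1  82.2 237.5]
R 189 lo [489.2  71.2 234.3] hi [498.2  88.9 248.7] med [496.8  84.4 238. ]
red [297 185  46  31 652] lo [461.3 107.5 228.4] hi [481.7 121.2 235.1] med [470.9 116.2 232.8]
```

View pics/w3.png

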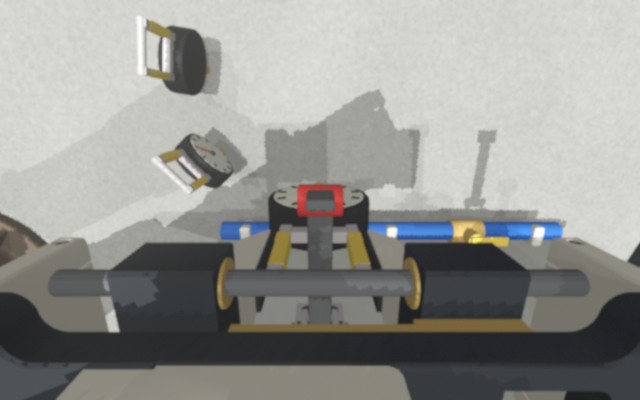

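The gauge is held, with the sleeves at (278,250) and (360,250) and hook A's roll and nose at (320,200). I'll check the nose height before clearing it.

```bash
python3 - <<'E'
from h import *
im,B,d=wcloud()
for v in range(184,244,4): print(v,B[v,320].round(1),im[v,320])
print([tuple(B[v,278].round(0)) for v in (235,245,255,263)],[tuple(B[v,360].round(0)) for v in (235,245,255,263)])
E
```

```text
184 [471.6 121.2 224.9] [140  90  73]
188 [471.6 120.6 230.6] [165  62  57]
192 [471.6 119.9 235. ] [71 71 70]
196 [471.6 118.9 238.2] [72 72 72]
200 [471.5 118.2 242.1] [89 91 89]
204 [471.5 116.7 243.2] [102 104 102]
208 [471.5 115.1 243.9] [100 102 100]
212 [471.6 109.9 234.6] [151  64  61]
216 [471.6 106.5 230.8] [112  75  73]
220 [471.6 104.3 230.4] [89 90 89]
224 [471.7 101.7 229.2] [88 90 89]
228 [471.7  99.9 230.1] [93 96 94]
232 [471.7  97.7 230. ] [84 85 84]
236 [471.7  95.  228.8] [87 88 88]
240 [471.7  92.3 227.7] [83 84 84]
[(np.float64(446.0), np.float64(82.0), np.float64(199.0)), (np.float64(448.0), np.float64(82.0), np.float64(213.0)), (np.float64(449.0), np.float64(82.0), np.float64(224.0)), (np.float64(451.0), np.float64(82.0), np.float64(233.0))] [(np.float64(497.0), np.float64(82.0), np.float64(198.0)), (np.float64(495.0), np.float64(82.0), np.float64(211.0)), (np.float64(493.0), np.float64(82.0), np.float64(225.0)), (np.float64(492.0), np.float64(82.0), np.float64(233.0))]
```

>>> carry_out(steps=[0.4, 0, 0, 0.09, 0, 0.4, 0, 0, 0.18, 0, 0.4, 0, 0, 0.18, 0, 0.4, 0, 0, 0.18, 0])

```text
clock: 14.0
position: [0.4988, -0.0427, 0.2267]
ee_rot: [-0.98, 1.51, -1.512]
force: [-1.0, -0.2, -3.7]
width: 0.564
```

>>> carry_out(steps=[0.4, 0.04, 0.09, 0, 0, 0.4, 0.08, 0.18, 0, 0, 0.4, 0.12, 0.27, 0, 0, 0.4, 0.16, 0.36, 0, 0, 0.4, 0.2, 0.45, 0, 0, 0.4, 0.24, 0.54, 0, 0, 0.4, 0.27, 0.6, 0, 0, 0.4, 0.27, 0.6, 0, 0])

```text
clock: 14.8
position: [0.5259, 0.0186, 0.2262]
ee_rot: [-0.981, 1.51, -1.51]
force: [-0.9, -0.0, -4.0]
width: 0.562
```

```bash
python3 - <<'E'
from h import *
snap('wrist'); st(); im,B,d=wcloud(); reds(im,B,d,200); go(656.5,145,226)
# arm B geometry
loopm(471.5,225,275,120,165)
E
```

```text
t 14.85 pos [0.5256 0.0177 0.2261] board(mm) [472.7 145.2 226.1] F(s,o,z) [ 0.6   0.42 -4.43] w 0.564 yaw 0.1
to (656.5, 145, 226) shift [ 1.678e+00 -7.520e-01 -1.000e-03]
L 733 lo [444.7 138.7 226.5] hi [453.  155.7 271.7] med [447.4 149.1 244.4]
R 862 lo [488.8 138.5 227. ] hi [498.2 155.9 272.4] med [495.5 149.4 246. ]
bar 4 lo [467.1 120.  238.4] hi [475.7 120.3 240.8] med [472.4 120.1 240. ]
```

>>> carry_out(steps=[0.4, 0.21, -0.094, 0, 0, 0.4, 0.42, -0.188, 0, 0, 0.4, 0.63, -0.282, 0, 0, 0.4, 0.84, -0.376, 0, 0])

```text
clock: 15.25
position: [0.6101, -0.0216, 0.2261]
ee_rot: [-0.981, 1.512, -1.512]
force: [0.4, 0.3, -2.7]
width: 0.567
```

>>> carry_out(steps=[0.4, 0.21, -0.094, 0, 0, 0.4, 0.42, -0.188, 0, 0, 0.4, 0.63, -0.282, 0, 0, 0.4, 0.84, -0.376, 0, 0, 0.4, 0.84, -0.376, 0, 0, 0.4, 0.84, -0.376, 0, 0])

```text
clock: 15.85
position: [0.6932, -0.0586, 0.2254]
ee_rot: [-0.981, 1.513, -1.512]
force: [-0.9, 1.5, -3.8]
width: 0.563
```

```bash
python3 - <<'E'
from h import *
snap('wrist','w4.png'); snap('scene','s4.png'); st(); 
im,B,d=wcloud(); reds(im,B,d,200); go(656.5,145,224.5)
loopm(655,225,275,130,165)
a=cv2.imread('pics/w4.png')[100:300,160:480]; b=cv2.imread('pics/s4.png')[150:300,170:320]
cv2.imwrite('pics/c4.png',np.hstack([cv2.resize(a,(480,300)),cv2.resize(b,(300,300),interpolation=cv2.INTER_CUBIC)]))
z=np.load('pics/scene.npz'); v,u=np.mgrid[0:400,0:640]; c,f=K('scene'); D=z['d']
P=cw('scene',np.stack([(u-c['cx'])/f*D,(v-c['cy'])/f*D,D],-1).reshape(-1,3)).reshape(400,640,3)
Q=np.stack([P@by,(P-bc)@bn,P[...,2]],-1)*1e3
reds(z['im'],Q,D,8)
E
```

```text
t 15.95 pos [ 0.6928 -0.0577  0.2261] board(mm) [656.  144.6 226.1] F(s,o,z) [-0.12 -0.33 -3.9 ] w 0.564 yaw 0.1
to (656.5, 145, 224.5) shift [ 0.006  0.002 -0.016]
L 795 lo [628.2 136.2 226.3] hi [637.2 153.7 271.5] med [630.8 147.  244.8]
R 769 lo [673.  136.5 226.3] hi [681.8 153.5 271.4] med [679.  147.1 244.3]
red [292 192   5   6  19] lo [471.6 107.2 232.5] hi [651.2 185.4 468.9] med [481.3 117.2 236. ]
red [377 213   8   9  66] lo [393.7 303.8 143.1] hi [414.9 321.  154.1] med [407.3 312.6 150.1]
```

View pics/c4.png

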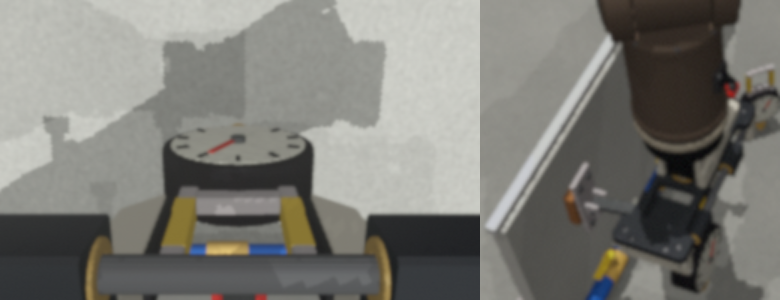

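>>> carry_out(steps=[0.4, -0.02, -0.05, -0.016, 0, 0.4, -0.05, -0.11, -0.016, 0, 0.4, -0.08, -0.18, -0.016, 0, 0.4, -0.11, -0.25, -0.016, 0])

```text
clock: 16.35
position: [0.682, -0.084, 0.2248]
ee_rot: [-0.981, 1.511, -1.512]
force: [-0.0, -0.7, -3.6]
width: 0.561
```

>>> carry_out(steps=[0.4, -0.03, -0.07, 0, 0, 0.4, -0.06, -0.14, 0, 0, 0.4, -0.09, -0.21, 0, 0, 0.4, -0.12, -0.28, 0, 0, 0.4, -0.16, -0.36, 0, 0, 0.4, -0.16, -0.36, 0, 0])

```text
clock: 16.95
position: [0.6659, -0.1211, 0.2246]
ee_rot: [-0.98, 1.512, -1.514]
force: [-0.1, -0.7, -4.7]
width: 0.562
```

```bash
python3 - <<'E'
from h import *
snap('wrist'); st(); im,B,d=wcloud(); reds(im,B,d,100)
m=(abs(B[...,0]-655)<4)&(B[...,1]>75)&(B[...,1]<125)&(B[...,2]>205)&(B[...,2]<250)&(d>0)
v,u=np.where(m); o=np.argsort(v)
for i in o[::max(1,len(o)//14)]: print(B[v[i],u[i]].round(1))
E
```

```text
t 17.0 pos [ 0.6662 -0.12    0.2246] board(mm) [657.2  76.9 224.6] F(s,o,z) [ 0.66  0.28 -3.61] w 0.564 yaw -0.0
red [298 174  40  27 447] lo [645.5 107.  228. ] hi [665.5 119.7 234.2] med [655.5 116.2 232.1]
[651.1 119.8 224.2]
[651.8 118.4 230.2]
[652.5 117.2 236.3]
[651.6 116.2 242.4]
[656.  114.1 242.4]
[652.5 111.7 242.7]
[658.8 105.4 229.5]
[651.  101.2 227.2]
[652.1  97.9 226. ]
[654.9  94.7 225.5]
[658.9  91.9 226.1]
[654.3  87.6 224.7]
[657.8  84.2 224.1]
[653.1  79.3 221.7]
[651.3  75.4 221.8]
```

>>> carry_out(steps=[0.4, 0, 0, -0.05, 0, 0.4, 0, 0, -0.1, 0, 0.4, 0, 0, -0.15, 0, 0.4, 0, 0, -0.2, 0, 0.4, 0, 0, -0.24, 0, 0.4, 0, 0, -0.26, 0, 0.4, 0, 0, -0.27, 0, 0.4, 0, 0, -0.27, 0, 0.4, 0, 0, -0.27, 0])

```text
clock: 17.9
position: [0.6667, -0.1189, 0.1978]
ee_rot: [-0.98, 1.511, -1.511]
force: [1.0, -1.2, -3.6]
width: 0.563
```

>>> carry_out(steps=[0.4, 0, 0, -0.01, 0, 0.4, 0, 0, -0.015, 0, 0.4, 0, 0, -0.015, 0, 0.4, 0, 0, -0.015, 0])

```text
clock: 18.3
position: [0.6665, -0.1189, 0.1961]
ee_rot: [-0.981, 1.511, -1.511]
force: [0.2, -0.1, -4.1]
width: 0.564
```

>>> carry_out(steps=[0.4, 0, 0, -0.005, 0, 0.4, 0, 0, -0.01, 0, 0.4, 0, 0, -0.01, 0, 0.4, 0, 0, -0.01, 0])

```text
clock: 18.7
position: [0.6666, -0.1189, 0.1953]
ee_rot: [-0.98, 1.511, -1.511]
force: [0.3, 0.1, -1.9]
width: 0.565
```

>>> carry_out(steps=[0.4, 0, 0, -0.005, 0, 0.4, 0, 0, -0.008, 0, 0.4, 0, 0, -0.008, 0, 0.4, 0, 0, -0.008, 0])

```text
clock: 19.1
position: [0.6667, -0.1189, 0.195]
ee_rot: [-0.98, 1.51, -1.512]
force: [-3.1, -0.0, 5.9]
width: 0.565
```

>>> carry_out(steps=[0.4, 0, 0, 0.005, 0, 0.4, 0, 0, 0.005, 0, 0.4, 0, 0, 0.005, 0], grip_force=15)

```text
clock: 19.4
position: [0.6667, -0.1189, 0.195]
ee_rot: [-0.98, 1.511, -1.511]
force: [-2.5, -0.5, 5.2]
width: 0.562
```

```bash
python3 - <<'E'
from h import *
st()
E
```

```text
t 19.4 pos [ 0.6667 -0.1189  0.195 ] board(mm) [657.2  78.  195. ] F(s,o,z) [-2.12 -1.51  5.16] w 0.562 yaw 0.0
```

>>> carry_out(steps=[0.4, 0, 0, 0.006, 0, 0.4, 0, 0, 0.006, 0, 0.4, 0, 0, 0.006, 0])

```text
clock: 19.7
position: [0.6666, -0.1189, 0.1951]
ee_rot: [-0.981, 1.511, -1.511]
force: [-0.5, 1.6, 0.7]
width: 0.567
```

Fz is about 0.7 N, so hook B now carries nearly all the gauge's weight. I'll open gently.

>>> carry_out(steps=[0.58, 0, 0, 0, 0, 0.6, 0, 0, 0, 0, 0.64, 0, 0, 0, 0, 0.7, 0, 0, 0, 0, 0.8, 0, 0, 0, 0, 0.8, 0, 0, 0, 0, 0.8, 0, 0, 0, 0])

```text
clock: 20.4
position: [0.6665, -0.1189, 0.1954]
ee_rot: [-0.981, 1.511, -1.511]
force: [0.0, -0.1, 0.6]
width: 0.797
```

```bash
python3 - <<'E'
from h import *
snap('wrist'); st(); loopm(655,205,236,60,90); im,B,d=wcloud(); reds(im,B,d,200)
E
```

```text
t 20.45 pos [ 0.6665 -0.1189  0.1954] board(mm) [657.   78.  195.4] F(s,o,z) [-0.67  0.39  0.17] w 0.801 yaw 0.0
L 360 lo [629.3  75.2 205.8] hi [637.5  81.7 224.6] med [634.   81.  215.5]
R 364 lo [673.3  75.9 206. ] hi [681.5  81.8 224.6] med [676.8  81.1 215.7]
bar 453 lo [649.3  79.3 222. ] hi [661.5  89.8 225.4] med [655.1  84.7 223.7]
red [293 192  52  33 790] lo [644.8 106.4 225.8] hi [665.9 120.  234.2] med [655.1 116.5 231.7]
```

>>> carry_out(steps=[0.8, 0, 0, 0.1, 0, 0.8, 0, 0, 0.3, 0, 0.8, 0, 0, 0.7, 0, 0.8, 0, 0, 1, 0, 0.8, -0.35, 0.25, 1, 0, 0.7, -0.76, 0.53, 1, 0])

```text
clock: 21.05
position: [0.5912, -0.066, 0.2968]
ee_rot: [-0.976, 1.51, -1.513]
force: [0.9, 1.3, -0.2]
width: 0.755
```

>>> carry_out(steps=[0.6, -0.4, 0.27, -0.1, 0, 0.5, -0.77, 0.54, -0.3, 0, 0.5, -0.77, 0.54, -0.4, 0, 0.5, -0.77, 0.54, -0.4, 0])

```text
clock: 21.45
position: [0.5124, -0.0116, 0.2553]
ee_rot: [-0.983, 1.51, -1.511]
force: [0.3, -1.3, 0.5]
width: 0.506
```

```bash
python3 - <<'E'
from h import *
snap('wrist','w5.png'); st(); im,B,d=wcloud(); reds(im,B,d,100); go(473,113.5,208.5)
cv2.imwrite('pics/c5.png',im[100:330,:,::-1])
E
```

```text
t 21.5 pos [ 0.514  -0.0123  0.2561] board(mm) [474.3 113.  256.1] F(s,o,z) [ 0.47 -0.16  0.2 ] w 0.503 yaw 0.0
red [304 218  32  20 254] lo [461.4 109.9 228.4] hi [481.2 121.2 235.3] med [471.  118.2 232.8]
red [565 220  47  21 544] lo [643.6 107.6 221.9] hi [663.  119.6 234.3] med [645.7 114.8 230.1]
to (473, 113.5, 208.5) shift [-0.01   0.01  -0.476]
```

View pics/c5.png

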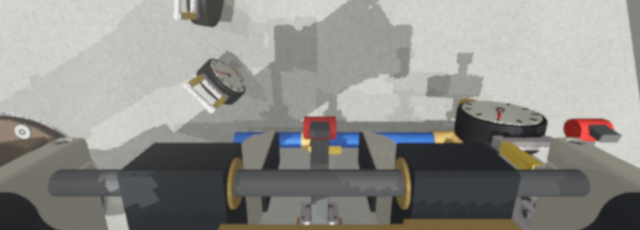

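Gauge hangs on B at about (500,120), and hook A's roll at (320,127) is centred between the fingers. I'll lower and pinch.

>>> carry_out(steps=[0.5, -0.01, 0.01, -0.2, 0, 0.5, -0.01, 0.01, -0.4, 0, 0.5, -0.01, 0.01, -0.47, 0, 0.5, -0.01, 0.01, -0.47, 0, 0.5, -0.01, 0.01, -0.47, 0])

```text
clock: 22.0
position: [0.5136, -0.0112, 0.2093]
ee_rot: [-0.979, 1.511, -1.512]
force: [0.2, 0.0, 0.2]
width: 0.503
```

>>> carry_out(steps=[0.1, 0, 0, 0, 0, 0.1, 0, 0, 0, 0, 0.1, 0, 0, 0, 0, 0.1, 0, 0, 0, 0, 0.1, 0, 0, 0, 0, 0.1, 0, 0, 0, 0], grip_force=8)

```text
clock: 22.6
position: [0.5132, -0.011, 0.2088]
ee_rot: [-0.979, 1.51, -1.512]
force: [2.4, -0.9, 1.2]
width: 0.236
```

```bash
python3 - <<'E'
from h import *
st()
a0=1.45
for a in np.arange(1.4,.2,-.1): print(round(a,2),((by*0+bn*.085*(np.sin(a)-np.sin(a0)))[:2]*10).round(3),round(.85*(np.cos(a)-np.cos(a0)),3))
E
```

```text
t 22.6 pos [ 0.5132 -0.011   0.2088] board(mm) [473.  113.9 208.8] F(s,o,z) [2.61 0.14 1.16] w 0.236 yaw 0.0
1.4 [-0.003 -0.006] 0.042
1.3 [-0.01  -0.023] 0.125
1.2 [-0.021 -0.047] 0.206
1.1 [-0.035 -0.079] 0.283
1.0 [-0.052 -0.117] 0.357
0.9 [-0.073 -0.162] 0.426
0.8 [-0.096 -0.214] 0.49
0.7 [-0.121 -0.27 ] 0.548
0.6 [-0.148 -0.332] 0.599
0.5 [-0.178 -0.398] 0.644
0.4 [-0.209 -0.468] 0.68
0.3 [-0.242 -0.541] 0.71
```

Include a small +0.7 mm s relief (dx +0.006, dy −0.003).

>>> carry_out(steps=[0.1, 0.003, -0.009, 0.042, 0, 0.1, -0.004, -0.026, 0.125, 0, 0.1, -0.015, -0.05, 0.206, 0, 0.1, -0.029, -0.082, 0.283, 0, 0.1, -0.046, -0.12, 0.357, 0, 0.1, -0.067, -0.165, 0.426, 0, 0.1, -0.09, -0.217, 0.49, 0, 0.1, -0.09, -0.217, 0.49, 0])

```text
clock: 23.4
position: [0.5035, -0.0331, 0.2588]
ee_rot: [-0.979, 1.511, -1.512]
force: [1.1, -0.4, 5.7]
width: 0.238
```

```bash
python3 - <<'E'
from h import *
snap('wrist');st();im,B,d=wcloud(); reds(im,B,d,200)
E
```

```text
t 23.45 pos [ 0.5036 -0.0329  0.2585] board(mm) [473.2  90.  258.5] F(s,o,z) [0.19 0.69 5.99] w 0.241 yaw 0.0
red [568 185  48  22 612] lo [643.5 106.3 221.9] hi [662.4 119.4 234.2] med [645.4 113.2 230.3]
red [297 242  44  27 854] lo [460.9  88.9 273.8] hi [482.1 100.  282. ] med [471.3  97.1 279.5]
```

>>> carry_out(steps=[0.1, -0.025, -0.056, 0.058, 0, 0.1, -0.052, -0.118, 0.109, 0, 0.1, -0.082, -0.184, 0.154, 0, 0.1, -0.113, -0.254, 0.19, 0, 0.1, -0.146, -0.327, 0.22, 0, 0.1, -0.18, -0.403, 0.241, 0, 0.1, -0.18, -0.403, 0.241, 0], grip_force=6)

```text
clock: 24.15
position: [0.4857, -0.073, 0.2825]
ee_rot: [-0.979, 1.51, -1.512]
force: [0.3, 0.6, 10.2]
width: 0.238
```

```bash
cat >> h.py <<'E'
def look2(sc=471.3):
    snap('wrist');st();im,B,d=wcloud(); reds(im,B,d,200)
    m=(abs(B[...,0]-sc)<4)&(B[...,1]>20)&(B[...,1]<70)&(B[...,2]>228)&(B[...,2]<288)&(d>0)
    Q=B[m]; p=np.polyfit(Q[:,2],Q[:,1],1); print(len(Q),'front o at z217,290',np.polyval(p,[217,290]).round(1),'theta',np.arctan(p[0]).round(4))
E
python3 - <<'E'
from h import *
look2()
E
```

```text
t 24.2 pos [ 0.4857 -0.073   0.2825] board(mm) [473.3  46.1 282.5] F(s,o,z) [0.21 0.69 9.33] w 0.236 yaw 0.0
red [556 117  44  21 553] lo [643.7 105.7 222.5] hi [662.7 118.6 234.2] med [645.7 110.7 231.2]
red [ 297  232   44   29 1079] lo [461.1  50.3 298.1] hi [482.   61.9 306.1] med [471.3  57.9 304. ]
52 front o at z217,290 [33.6 56. ] theta 0.2969
```

>>> carry_out(steps=[0.4, 0, 0, 0, 0, 0.4, 0, 0, 0, 0, 0.4, 0.016, 0.036, 0, 0, 0.4, 0.032, 0.073, -0.015, 0, 0.4, 0.032, 0.073, -0.015, 0, 0.4, 0.032, 0.073, -0.015, 0], grip_force=10)

```text
clock: 24.8
position: [0.4886, -0.0653, 0.2798]
ee_rot: [-0.981, 1.511, -1.511]
force: [0.3, 0.4, 0.0]
width: 0.397
```

```bash
python3 - <<'E'
from h import *
look2()
E
```

```text
t 24.85 pos [ 0.4887 -0.0655  0.2799] board(mm) [472.9  54.1 279.9] F(s,o,z) [ 0.52 -0.56 -0.51] w 0.397 yaw 0.1
red [557 129  45  21 557] lo [643.7 106.1 222.3] hi [662.3 119.  234.3] med [645.8 111.3 231. ]
red [298 248  43  21 860] lo [461.3  55.  297.4] hi [481.6  62.1 305.9] med [471.4  59.4 303.3]
107 front o at z217,290 [33.6 56. ] theta 0.2972
```

>>> carry_out(steps=[0.1, 0, 0, 0, 0, 0.1, 0, 0, 0, 0, 0.1, 0, 0, 0, 0, 0.1, 0, 0, 0, 0, 0.1, 0, 0, 0, 0, 0.1, -0.017, -0.038, 0.011, 0, 0.1, -0.034, -0.076, 0.02, 0, 0.1, -0.05, -0.111, 0.028, 0, 0.1, -0.05, -0.111, 0.028, 0, 0.1, -0.05, -0.111, 0.028, 0])

```text
clock: 25.85
position: [0.4839, -0.0768, 0.283]
ee_rot: [-0.98, 1.511, -1.511]
force: [1.6, 1.3, 0.4]
width: 0.24
```

```bash
python3 - <<'E'
from h import *
look2()
E
```

```text
t 25.9 pos [ 0.4839 -0.0768  0.283 ] board(mm) [473.1  41.9 283. ] F(s,o,z) [ 2.84  0.75 -0.14] w 0.24 yaw 0.0
red [557 111  44  21 569] lo [643.6 105.6 222. ] hi [663.  118.4 234.4] med [645.8 110.5 231.3]
red [297 246  44  23 990] lo [461.1  42.3 300.2] hi [481.9  50.7 308.6] med [471.7  47.6 306.3]
261 front o at z217,290 [33.3 45.3] theta 0.1634
```

>>> carry_out(steps=[0.1, -0.006, -0.014, 0.002, 0, 0.1, -0.012, -0.028, 0.004, 0, 0.1, -0.012, -0.028, 0.004, 0, 0.1, -0.012, -0.028, 0.004, 0])

```text
clock: 26.3
position: [0.4829, -0.0791, 0.2834]
ee_rot: [-0.98, 1.511, -1.511]
force: [3.7, 3.4, -0.7]
width: 0.236
```

>>> carry_out(steps=[0.1, -0.004, -0.009, 0.001, 0, 0.1, -0.008, -0.018, 0.002, 0, 0.1, -0.008, -0.018, 0.002, 0, 0.1, -0.008, -0.018, 0.002, 0])

```text
clock: 26.7
position: [0.482, -0.0809, 0.2836]
ee_rot: [-0.98, 1.511, -1.511]
force: [4.0, 3.3, -0.5]
width: 0.237
```

```bash
python3 - <<'E'
from h import *
look2()
E
```

```text
t 26.75 pos [ 0.482  -0.0809  0.2836] board(mm) [473.1  37.3 283.6] F(s,o,z) [ 2.36  4.81 -0.08] w 0.239 yaw 0.1
red [558 104  43  22 580] lo [643.7 105.3 222.1] hi [662.2 118.6 234.4] med [645.9 110.5 231.1]
red [ 297  245   44   24 1035] lo [461.   37.8 300.5] hi [481.9  46.6 309.2] med [471.2  43.3 307. ]
310 front o at z217,290 [33.2 41.5] theta 0.1128
```

>>> carry_out(steps=[0.1, -0.003, -0.007, 0, 0, 0.1, -0.006, -0.014, 0.001, 0, 0.1, -0.006, -0.014, 0.001, 0, 0.1, -0.006, -0.014, 0.001, 0])

```text
clock: 27.15
position: [0.4814, -0.0823, 0.2838]
ee_rot: [-0.98, 1.511, -1.511]
force: [3.5, 3.3, 0.1]
width: 0.235
```

>>> carry_out(steps=[0.1, -0.002, -0.005, 0, 0, 0.1, -0.004, -0.01, 0.001, 0, 0.1, -0.004, -0.01, 0.001, 0, 0.1, -0.004, -0.01, 0.001, 0])

```text
clock: 27.55
position: [0.481, -0.0833, 0.2838]
ee_rot: [-0.98, 1.511, -1.511]
force: [4.2, 3.5, 0.0]
width: 0.239
```

```bash
python3 - <<'E'
from h import *
look2()
E
```

```text
t 27.6 pos [ 0.481  -0.0833  0.2838] board(mm) [473.1  34.7 283.8] F(s,o,z) [1.84 4.47 0.69] w 0.237 yaw 0.1
red [559 100  43  22 590] lo [643.8 105.4 222.2] hi [662.8 118.6 234.3] med [645.9 110.1 231.1]
red [ 297  244   44   25 1044] lo [461.1  35.2 301. ] hi [481.9  44.1 309.5] med [471.2  40.8 307.2]
335 front o at z217,290 [33.3 39.4] theta 0.0832
```

>>> carry_out(steps=[0.1, -0.002, -0.005, 0, 0, 0.1, -0.004, -0.01, 0, 0, 0.1, -0.004, -0.01, 0, 0, 0.1, -0.004, -0.01, 0, 0])

```text
clock: 28.0
position: [0.4806, -0.0843, 0.2839]
ee_rot: [-0.98, 1.511, -1.511]
force: [3.3, 3.4, 1.1]
width: 0.238
```

>>> carry_out(steps=[0.1, -0.002, -0.005, 0, 0, 0.1, -0.004, -0.009, 0, 0, 0.1, -0.004, -0.009, 0, 0, 0.1, -0.004, -0.009, 0, 0])

```text
clock: 28.4
position: [0.4802, -0.0852, 0.2839]
ee_rot: [-0.98, 1.511, -1.511]
force: [4.0, 4.9, 1.8]
width: 0.237
```

```bash
python3 - <<'E'
from h import *
look2()
E
```

```text
t 28.45 pos [ 0.4802 -0.0852  0.284 ] board(mm) [473.2  32.7 284. ] F(s,o,z) [1.75 5.06 0.95] w 0.241 yaw 0.1
red [559  97  43  22 604] lo [643.5 105.4 222.4] hi [662.6 118.5 234.2] med [646.  110.  231.1]
red [ 297  244   44   25 1071] lo [461.1  33.2 300.9] hi [481.9  42.3 309.5] med [471.2  39.  307.4]
357 front o at z217,290 [33.2 37.7] theta 0.0619
```

>>> carry_out(steps=[0.1, -0.003, -0.007, 0, 0, 0.1, -0.003, -0.007, 0, 0, 0.1, -0.003, -0.007, 0, 0, 0.1, -0.003, -0.007, 0, 0])

```text
clock: 28.85
position: [0.4799, -0.0859, 0.284]
ee_rot: [-0.98, 1.51, -1.511]
force: [2.5, 4.1, 3.1]
width: 0.238
```

```bash
python3 - <<'E'
from h import *
look2()
E
```

```text
t 28.9 pos [ 0.4799 -0.0859  0.284 ] board(mm) [473.2  31.9 284. ] F(s,o,z) [0.79 4.22 2.54] w 0.24 yaw 0.1
red [559  96  44  22 595] lo [643.7 105.2 222.2] hi [662.4 118.3 234.6] med [646.  109.9 231.2]
red [ 297  244   44   25 1068] lo [461.1  32.3 301. ] hi [481.9  41.6 309.6] med [471.3  38.2 307.5]
357 front o at z217,290 [33.2 37.1] theta 0.0524
```

>>> carry_out(steps=[0.1, -0.003, -0.007, 0, 0, 0.1, -0.003, -0.007, 0, 0, 0.1, -0.003, -0.007, 0, 0, 0.1, -0.003, -0.007, 0, 0])

```text
clock: 29.3
position: [0.4797, -0.0863, 0.284]
ee_rot: [-0.98, 1.51, -1.51]
force: [3.4, 4.4, 1.5]
width: 0.239
```

```bash
python3 - <<'E'
from h import *
look2()
E
```

```text
t 29.35 pos [ 0.4797 -0.0864  0.284 ] board(mm) [473.2  31.4 284. ] F(s,o,z) [0.42 5.24 2.85] w 0.237 yaw 0.1
red [559  95  44  22 599] lo [643.7 105.5 222.2] hi [662.7 118.6 234.3] med [646.  110.1 231.3]
red [ 297  244   44   25 1069] lo [461.1  31.9 301.3] hi [481.9  41.2 309.6] med [471.3  37.7 307.4]
365 front o at z217,290 [33.2 36.7] theta 0.0477
```

>>> carry_out(steps=[0.1, -0.003, -0.007, 0, 0, 0.1, -0.003, -0.007, 0, 0, 0.1, -0.003, -0.007, 0, 0, 0.1, -0.003, -0.007, 0, 0])

```text
clock: 29.75
position: [0.4797, -0.0864, 0.284]
ee_rot: [-0.979, 1.51, -1.51]
force: [4.2, 7.0, 1.7]
width: 0.243
```

```bash
python3 - <<'E'
from h import *
look2()
E
```

```text
t 29.8 pos [ 0.4797 -0.0864  0.284 ] board(mm) [473.2  31.4 284. ] F(s,o,z) [0.99 8.31 1.13] w 0.235 yaw 0.1
red [559  95  44  22 599] lo [643.7 105.6 222.1] hi [662.9 118.7 234.4] med [645.9 110.2 231.2]
red [ 297  244   44   25 1072] lo [461.1  31.8 301.3] hi [481.9  41.2 309.6] med [471.3  37.7 307.5]
363 front o at z217,290 [33.2 36.6] theta 0.0468
```

Hook A is on its folded stop: force went to 8.3 N with no motion. I'll relieve, release and retreat.

>>> carry_out(steps=[0.1, 0.005, 0.012, 0, 0, 0.1, 0.006, 0.014, 0, 0, 0.4, 0.006, 0.014, 0, 0, 0.5, 0.006, 0.014, 0, 0, 0.5, 0.006, 0.014, 0, 0, 0.5, 0.006, 0.014, 0.2, 0, 0.6, 0.006, 0.014, 0.6, 0, 0.6, 0.1, 0.3, 0.9, 0, 0.6, 0.2, 0.5, 0.9, 0, 0.6, 0.2, 0.5, 0.9, 0])

```text
clock: 30.8
position: [0.4998, -0.0348, 0.3742]
ee_rot: [-0.981, 1.508, -1.508]
force: [-0.1, -0.8, -0.2]
width: 0.597
```

```bash
python3 - <<'E'
from h import *
snap('wrist','w6.png'); st(); im,B,d=wcloud(); reds(im,B,d,100); loopm(655,205,236,60,90)
for sc in (471.3,):
    m=(abs(B[...,0]-sc)<4)&(B[...,1]>20)&(B[...,1]<70)&(B[...,2]>228)&(B[...,2]<285)&(d>0)
    Q=B[m]; p=np.polyfit(Q[:,2],Q[:,1],1); print('A theta',np.arctan(p[0]).round(4))
m=(abs(B[...,0]-655)<4)&(B[...,1]>40)&(B[...,1]<70)&(B[...,2]>205)&(B[...,2]<235)&(d>0)
Q=B[m]
if len(Q)>20: print('B theta',np.pi/2-np.arctan(np.polyfit(Q[:,1],Q[:,2],1)[0]))
for lo,hi in((638,672),(454,488)):
  m=(B[...,0]>lo)&(B[...,0]<hi)&(B[...,1]>13)&(B[...,1]<24)&(B[...,2]>165)&(B[...,2]<270)&(d>0)
  Q=B[m]; print('leaf',lo,len(Q),[ (z,len(q),np.median(q[:,1]).round(1)) for z in range(166,270,8) for q in [Q[(Q[:,2]>=z)&(Q[:,2]<z+8)]] if len(q)>8])
snap('scene','s6.png'); snap('top','t6.png')
b=cv2.imread('pics/s6.png')[130:290,180:390]; a=cv2.imread('pics/w6.png')[60:320]
cv2.imwrite('pics/c6.png',np.vstack([cv2.resize(a,(640,260)),cv2.resize(b[:,:],(640,330),interpolation=cv2.INTER_CUBIC)]))
E
```

```text
t 30.85 pos [ 0.499  -0.0368  0.3734] board(mm) [470.6  84.6 373.4] F(s,o,z) [-0.07 -1.14 -0.08] w 0.601 yaw 0.2
red [484 157  26  14 175] lo [644.  105.6 224.4] hi [661.3 118.5 234.7] med [646.6 111.7 231.3]
red [310 257  24  13 261] lo [462.8  34.6 301.5] hi [480.9  41.1 309.5] med [471.4  38.5 306.9]
L 261 lo [628.7  71.3 206.5] hi [644.   81.  230.4] med [632.   77.1 225.9]
R 205 lo [665.9  71.6 206.3] hi [680.9  81.3 230.6] med [674.   78.4 227.7]
bar 477 lo [642.   61.3 216.3] hi [668.2  88.9 230.4] med [653.8  77.3 224.8]
A theta 0.0489
B theta 1.348567157732144
leaf 638 420 [(166, 39, np.float64(20.8)), (174, 49, np.float64(20.8)), (182, 37, np.float64(20.0)), (190, 23, np.float64(19.4)), (198, 51, np.float64(19.2)), (206, 95, np.float64(19.0)), (214, 124, np.float64(18.8))]
leaf 454 403 [(198, 15, np.float64(18.3)), (206, 21, np.float64(18.9)), (214, 26, np.float64(19.1)), (222, 58, np.float64(19.9)), (230, 47, np.float64(19.9)), (238, 52, np.float64(20.3)), (246, 44, np.float64(21.1)), (254, 80, np.float64(21.3)), (262, 42, np.float64(19.9))]
```

View pics/c6.png

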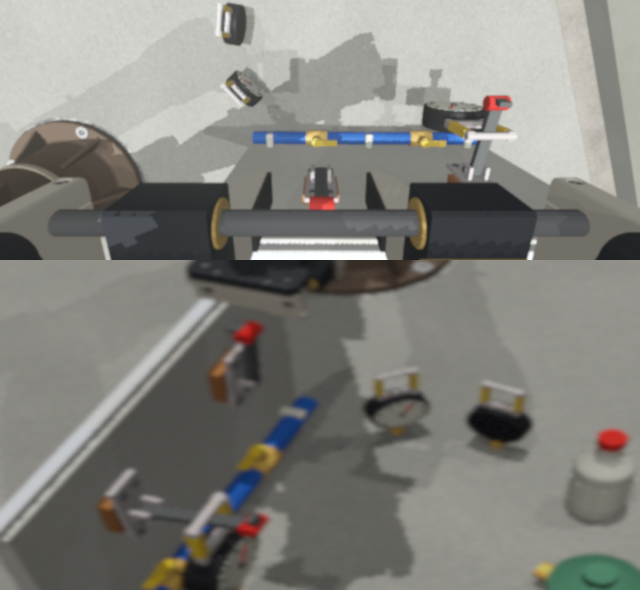

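Both hooks, the leaves and the hanging gauge check out, and the robot is clear of everything.

```bash
python3 -c "
from h import *
print(arm.sign_off()); st()"
```

```text
the job is handed in; nothing more can be done
None
the job is handed in; nothing more can be done
```

The gauge now hangs by its loop on hook B, and the emptied hook A is folded up flat. The job was handed in at about 31 s of the 72 s allowed.

- **Hook B:** I unfolded it and felt its stop at about 7 N, with the arm no longer moving. It stands at 1.35 rad from vertical, which is about 1.40 rad from its leaf. That leaf leans about 0.05 rad towards the board.
- **Gauge:** It weighs about 0.35–0.4 kg by the wrist force. I set it down with up to about 6 N of push on top of its weight, eased that to nearly zero, then let go. The loop rests about 78 mm out from the board and well off the bench, and the hook did not drop.
- **Hook A:** It stopped at about 8 N at the folded stop. It stands at 0.049 rad from vertical, against a leaf lean of about 0.05 rad, so it is flat.
- **Last checks:** The leaf leans after the job agreed with those measured before it, and the gripper was clear of everything. The spray bottle and look-alike gauges look undisturbed in the last picture. I did not measure the regulator or spanner again, but nothing went near them.
- **Slip while folding:** The pads slipped about 8 mm on hook A's roll part-way through. The tool showed about 9–10 N, mainly along the arm and away from the stops. I re-gripped and carried on.

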